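# Lean the photo frame and the baby-camera tablet against the window wall

## Task

Take the photo frame and the tablet out of the little book rack and lean them side by side against the low wall under the window, in the space between the glass jar and the sterilizer box: the frame on the jar's side, the tablet on the sterilizer's side. Each must stand upright on the dresser top, picture or screen to the room, resting flat against the wall and leaning back 10 to 20 degrees so that it stays, without touching the other one or its neighbours. Set them down gently, not dropped, and leave everything else where it is.

Things in the scene. Friction and masses are not known exactly. Their poses are not given: they have to be found in the camera images.
- frame: Dark wooden portrait photo frame with a seaside picture, 140 wide (y) x 190 high (z) x 16 thick (x), about 0.3 kg, all solid. Origin: middle of its lower rear edge. Local x points out of its back, y along its width, z up along its back; so the picture side is the plane x = -16 mm, and seen from the picture side +y is left. It starts upright in one of the rack's two slots, picture to the rack's front, leaning back 12 degrees on a rack panel.
- tablet: Tablet in a turquoise bumper with a dark screen, 115 wide (y) x 180 high (z) x 12 thick (x), about 0.35 kg. Origin: middle of its lower rear edge. Axes as for the frame; the screen side is the plane x = -12 mm. It starts in the other slot of the rack, screen to the rack's front, leaning back 12 degrees.
- window_wall: The fixed low wall under the window at the far side of the dresser top, plain plaster with a flat grey sill flush with its face, 130 high above the dresser top, 1500 long (y), 160 deep (x). Origin: foot of its room-side face, middle of its length. Local x points into the wall (away from the room), y along it, z up; the face is the plane x = 0. An aluminium window track stands on the sill from 100 to 150 behind the face and rises to 154.
- rack: Fixed light wooden book rack with two slots. Base board 136 (x) x 120 (y) x 10 high, origin at the middle of its underside, front to local -x. Two back panels, 120 wide, 6 thick and 85 high (so reaching 93 above the dresser top), cant back 12 degrees (tops to +x); their front faces meet the base's top at x = -35 and x = +37. A lip 22 high closes the front at x = -65. The frame and the tablet stand on the base, one before each panel.
- jar: Glass jar of cotton balls with a wooden lid and knob, 84 diameter, 122 high, origin at the middle of its underside; stands by the wall. Bystander.
- sterilizer: White UV sterilizer box with a turquoise press button on top, 84 deep (x) x 110 wide (y) x 100 high, origin at the middle of its underside; stands by the wall, roughly square to it. Bystander.
- bottle: Tall lotion bottle with a pump head, 64 diameter, 215 high, its spout reaching 36 from the axis, origin at the middle of its underside. Stands on the dresser top before the free space at the wall, between rack and tray. Bystander.
- tray: Fixed white tray with a rattan rim, 155 (x) x 130 (y) x 27 high, origin at the middle of its underside. Holds two pacifiers and a ring dish, none higher than 50 above the dresser top.
- pacifier: Turquoise pacifier lying teat up in the tray, 42 diameter, 43 high, origin at the middle of its underside. Bystander.
- spare: Spare clear pacifier of the same size in the tray. Bystander.
- dish: Steel ring dish in the tray, 68 diameter, 16 high, origin at the middle of its underside. Bystander.
There are look-alikes about, which are no part of the job. There is more than one size of the tablet; the one meant has the size given above.

How it is judged (in metres and radians):
At the end, for the whole second after the job is handed in: Both stand on the dresser top (within 6 mm), upright, leaning back 6 to 25 deg, picture and screen to the room, resting on the wall, square to it within 7 deg, between jar and sterilizer, frame on the jar's side, touching neither each other nor jar, sterilizer or bottle; released, at rest (height (world z) of each of frame, tablet below 0.006 m and angle between each of frame, tablet's own z axis and vertical below 0.44 rad and angle between each of frame, tablet's own x axis and vertical above 1.676 rad and angle between the y axis of each of frame, tablet and the y axis of window_wall, either way round below 0.12 rad and contact force between each of frame, tablet and window_wall above 0.05 N and x of each of frame, tablet in the frame of window_wall below 0 m and ((y of jar in the frame of window_wall above 0 m and y of jar in the frame of frame above 0 m and y of frame in the frame of tablet above 0 m and y of sterilizer in the frame of tablet below 0 m) or (y of jar in the frame of window_wall below 0 m and y of jar in the frame of frame below 0 m and y of frame in the frame of tablet below 0 m and y of sterilizer in the frame of tablet above 0 m)) and contact force between frame and tablet below 0.01 N and contact force between each of frame, tablet and jar below 0.01 N and contact force between each of tablet, frame and sterilizer below 0.01 N and contact force between each of frame, tablet and bottle below 0.01 N and linear speed of each of frame, tablet below 0.01 m/s).
It fails at once if the jar, sterilizer or bottle is shifted more than 20 mm or tipped (distance of any of jar, sterilizer, bottle from where it was at the start of the episode above 0.02 m or angle between any of jar, sterilizer, bottle's own z axis and vertical above 0.35 rad).
It fails at once if the pacifiers or the ring dish are shifted more than 20 mm (distance of any of pacifier, spare, dish from where it was at the start of the episode above 0.02 m).
It fails at once if the frame or the tablet is dropped (falls free with its lower edge more than 15 mm above the dresser top) or banged against the wall (over 60 N) ((height (world z) of frame above 0.015 m and contact force between frame and anything else below 0.01 N and linear speed of frame above 0.15 m/s) or (height (world z) of tablet above 0.015 m and contact force between tablet and anything else below 0.01 N and linear speed of tablet above 0.15 m/s) or contact force between any of frame, tablet and window_wall above 60 N).
It also fails if it takes over 70 s, if anything falls off the work surface, if the arm or the gripper's body presses on something with over 40 N, if the wrist force passes 120 N, or if a joint passes its speed limit or range.

## Robot

A 6-joint arm with a two-finger parallel gripper is mounted at the origin on the work surface. World frame = base frame: x ahead of the robot, y to its left, z up, the work surface at z = 0. Lengths are in mm, angles in rad, forces in N, time in s.
With the tool pointing down it reaches from about 350 to 775 mm from the base axis. Payload 7.3 kg.
Tool frame: the origin (TCP) lies on the mounting face of the last link; the fingertips stand 178 mm ahead of it and the grasp point (between the pads) lies 159 mm ahead of it (bot.grip_point_offset is the distance from the TCP to the grasp point, in mm); x points along the fingers, y is the direction in which the jaws open and shut, and the axes are right-handed (so a half turn about x gives the same grasp; the last joint's range is limited). The gripper opens to 92 mm and grips with 3 to 60 N. Pads are 19 mm wide; open, the fingers measure 130 mm over their backs; the gripper's body (75 mm by 190 mm) begins 47 mm behind the grasp point.
Start: joints at [0.995, 0.342, 1.524, -0, 1.275, -0.146], TCP at [218.741, 477.263, 404.741] pointing down, gripper open.
Joint ranges: [-2.53, 2.53], [-0.77, 2.02], [0.04, 2.7], [-1, 4.14], [0.28, 2.66], [-3.11, 3.11]. Speed limits (rad/s): [2.57, 2.57, 3.14, 3.14, 3.14, 3.14].

## Interface

Orientations are given as [roll, pitch, yaw] about the fixed x, y, z axes, in that order (R = Rz(yaw) Ry(pitch) Rx(roll)).
In Python, from plant import bot gives the robot as it stands.
- The arm moves only by the tool arm_command, never from a script. Its argument "moves" is a list of rows, each a list of 5 numbers: the shift along the tool's x, y, z in cm, then the turn about the tool's x in degrees, then the opening, from 0 (shut) to 1 (fully open). A call has 1 to 10 rows; each row is the pose to reach, as a shift and turn from the pose measured when the call began, along the tool's axes at that moment; what a row does not reach only later rows make up. A row lasts 1/10 s, in which the tool goes at most 50 mm and 8.59 degrees, less where a joint would pass 70% of its speed; a pose out of reach is approached as far as the arm can. A call with a gripper value outside its range is refused whole. The fingers move at their own pace and stop on an object; the grip force is fixed at half the most. Time passes only in rows, so rows that repeat a pose let the fingers close. It gives the time, the measured TCP pose, the force and the opening at its end, in the units of the state.
- bot.get_obs(): the state, without advancing time (a new reading comes with each control period).
- bot.capture(name): name is "scene" or "top" or "wrist"; returns a dict with "frame" (420x560x3 uint8, blue, green, red), "K" (3x3 intrinsics, pixels), "origin" and "orientation" of the camera in the world; the wrist camera has in their place "T_tool_cam" (4x4, takes a point from camera to tool coordinates, whose origin is the TCP and whose axes are the tool frame's). Camera axes: x right, y down, z forward; pixel columns grow to the right and rows downward; lengths in mm; the calibration is good to about 2 mm. A picture is of the moment at which its call begins: read the wrist's pose just before it. There is no depth.
- bot.close_job(): hands the job in, once; it reports no verdict.
The state is a dict: "time": time; "joint_positions": joint angles; "dq": joint speeds; "tau": joint torques, N m; "tool_pos": TCP position; "tcp_rot": TCP orientation; "contact_force": force on the tool from outside, world axes, zero at the start; "moment": the same for the moment, N m; "grip_width": finger opening in mm.
Only numpy, scipy, OpenCV 4.12 (cv2) and the standard library are available. Lean on these libraries where they do the work, as an engineer would, in place of code of your own. Each camera call takes 0.05 s, during which the arm holds its last target.

## Working session

There is one attempt and no reset: what is moved stays moved. The work goes in short steps, Python scripts to look and compute and a tool call to move; the robot and the scene stay as the last step left them, time stands still between calls to the robot, and variables do not carry over. Pictures are saved under pics/ and viewed, and the job is handed in when it is done.

Besides the shell and the picture viewer there is one more tool, called after "Call:" as name(argument=value, ...) on one line, values as JSON. arm_command: Moves the arm, as the interface text tells. Its arguments: {"type":"object","properties":{"moves":{"type":"array"}},"required":["moves"]}

```bash
ls; mkdir -p pics; cat > h.py <<'E'
import numpy as np,cv2
from plant import bot
def cap(n,f):
    o=bot.get_obs(); c=bot.capture(n); cv2.imwrite('pics/'+f+'.png',c['frame']); 
    return o,c
E
python3 - <<'E'
from h import *
import pickle
for n in ['scene','top','wrist']:
    o,c=cap(n,n+'0'); pickle.dump((o,c),open(n+'0.pkl','wb'))
    print(n,c['K'],{k:c[k] for k in c if k not in('frame','K')})
print(o)
E
```

```text
pics
scene [[431.44626213   0.         283.74012506]
 [  0.         431.44626213 206.15663369]
 [  0.           0.           1.        ]] {'origin': array([274.82538832, 418.53661208, 979.26544634]), 'orientation': array([-2.57932798,  0.01199322, -2.70623943])}
top [[483.35495967   0.         278.20705373]
 [  0.         483.35495967 209.62428212]
 [  0.           0.           1.        ]] {'origin': array([ 283.58952128,  -98.20907455, 1034.31347686]), 'orientation': array([-2.90311092,  0.00715989, -1.51900968])}
wrist [[305.96576464   0.         281.73041266]
 [  0.         305.96576464 207.57659257]
 [  0.           0.           1.        ]] {'T_tool_cam': array([[-5.47172364e-05, -2.98658784e-01,  9.54359957e-01,
         1.97575290e+01],
       [ 9.99999998e-01, -5.19562343e-05,  4.10747016e-05,
        -1.85433869e-01],
       [ 3.73176291e-05,  9.54359957e-01,  2.98658786e-01,
        -8.10109896e+01],
       [ 0.00000000e+00,  0.00000000e+00,  0.00000000e+00,
         1.00000000e+00]])}
{'time': 0.1, 'joint_positions': array([ 9.95037525e-01,  3.42632973e-01,  1.52489458e+00, -5.90842741e-05,
        1.27537834e+00, -1.46026087e-01]), 'dq': array([ 7.24818809e-05, -2.77293965e-03, -1.25118859e-03, -1.65178340e-03,
       -5.43906606e-04,  1.67358661e-03]), 'tau': array([ 1.84435332e-03, -4.32005274e+01, -2.44695318e+01,  7.19766947e-02,
        5.24856162e-02, -8.39102790e-05]), 'tool_pos': array([218.66638166, 477.16910536, 404.13411056]), 'tcp_rot': array([-1.67382398,  1.56948187, -2.10353945]), 'contact_force': array([-0.01270566,  0.65183514, -0.42703941]), 'moment': array([ 0.00476063,  0.00608242, -0.00594978]), 'grip_width': 91.68985608365253}
```

View pics/scene0.png

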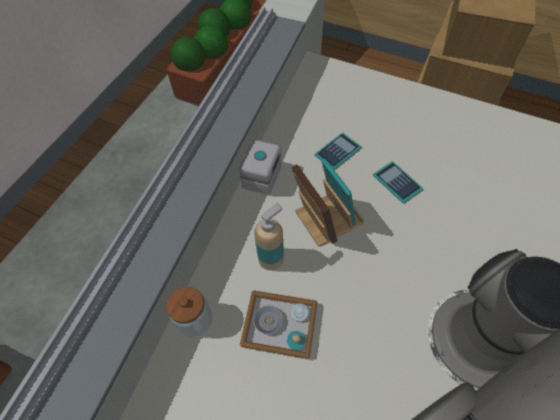

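View pics/top0.png

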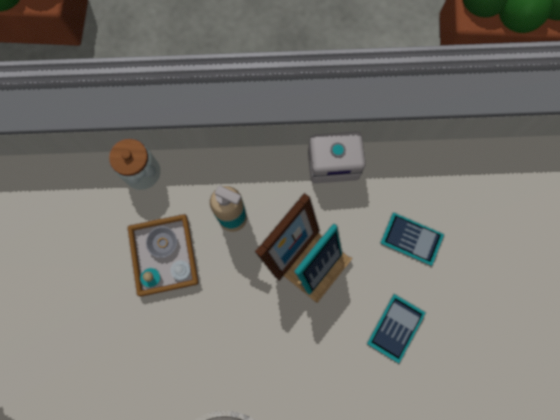

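View pics/wrist0.png

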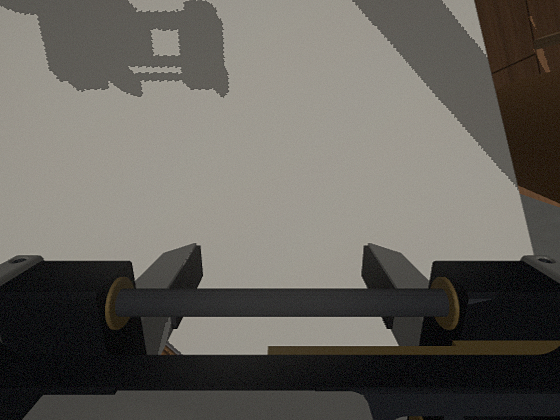

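```bash
python3 - <<'E'
import cv2
t=cv2.imread('pics/top0.png');s=cv2.imread('pics/scene0.png')
cv2.imwrite('pics/topz.png',cv2.resize(t[120:330,100:380],None,fx=2.85,fy=2.85,interpolation=3))
cv2.imwrite('pics/scz.png',cv2.resize(s[130:355,140:400],None,fx=2.6,fy=2.6,interpolation=3))
E
```

```text
(no output)
```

View pics/topz.png

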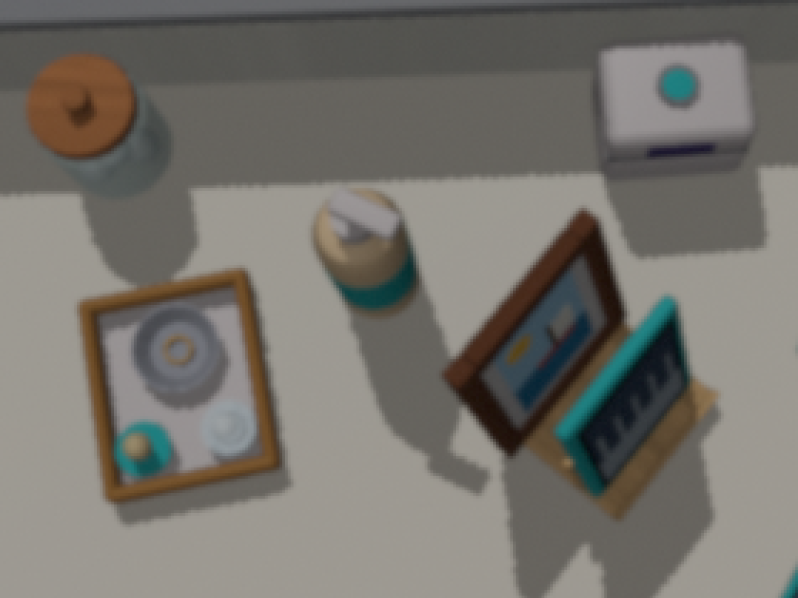

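View pics/scz.png

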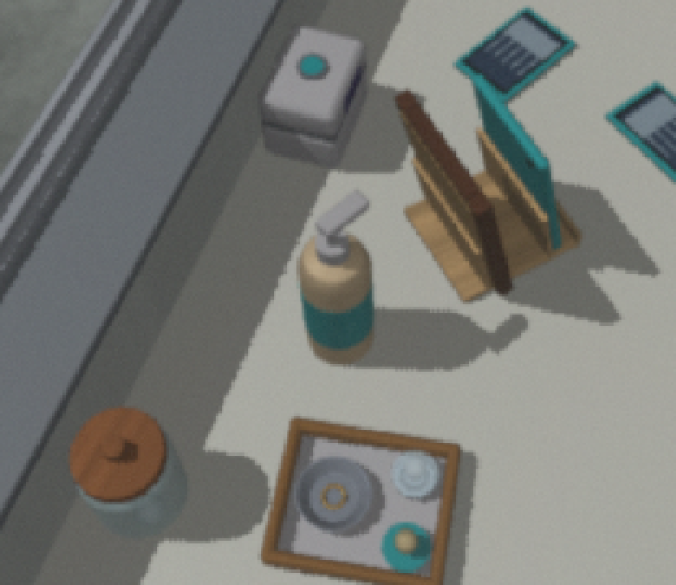

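```bash
python3 - <<'E'
import cv2
t=cv2.imread('pics/top0.png');s=cv2.imread('pics/scene0.png')
def z(im,x0,y0,w,h,f,n):
    o=cv2.resize(im[y0:y0+h,x0:x0+w],None,fx=f,fy=f,interpolation=3)
    for i in range(0,w,10): cv2.putText(o,str(x0+i),(i*f,8),0,.3,(0,0,255),1); cv2.line(o,(i*f,0),(i*f,h*f),(0,0,255) if i%50==0 else (90,90,200),1) if i%10==0 else 0
    for i in range(0,h,10): cv2.putText(o,str(y0+i),(0,i*f),0,.3,(0,0,255),1); cv2.line(o,(0,i*f),(w*f,i*f),(90,90,200),1)
    cv2.imwrite('pics/'+n,o)
z(t,250,190,110,115,5,'tz2.png'); z(s,285,155,85,95,6,'sz2.png')
E
```

```text
(no output)
```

View pics/tz2.png

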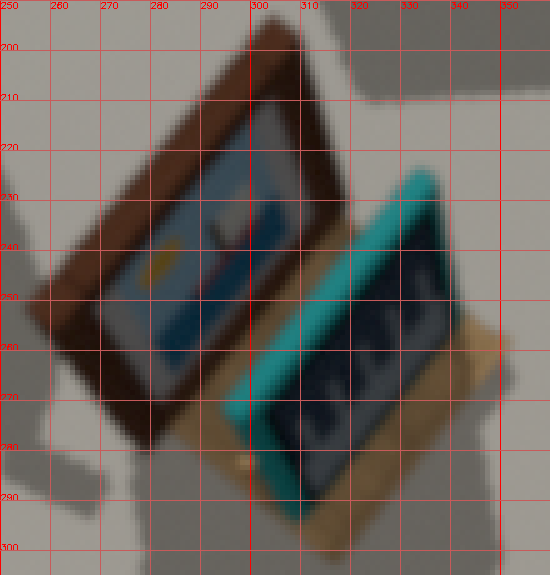

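View pics/sz2.png

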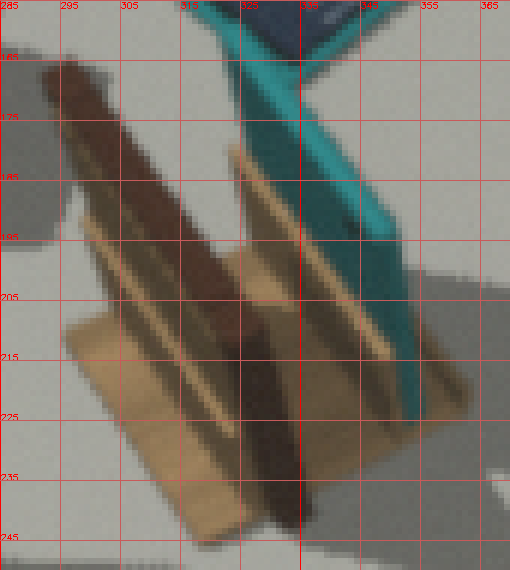

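```bash
cat >> h.py <<'E'
from scipy.spatial.transform import Rotation as R
def ray(c,u,v,z):
    Rm=R.from_euler('xyz',c['orientation']).as_matrix()
    d=Rm@np.linalg.solve(c['K'],[u,v,1.]); o=np.array(c['origin'])
    return o+d*(z-o[2])/d[2]
def proj(c,p):
    Rm=R.from_euler('xyz',c['orientation']).as_matrix()
    q=c['K']@(Rm.T@(np.array(p)-c['origin'])); return q[:2]/q[2]
E
python3 - <<'E'
from h import *
import pickle
t=pickle.load(open('top0.pkl','rb'))[1];s=pickle.load(open('scene0.pkl','rb'))[1]
np.set_printoptions(precision=1,suppress=True)
def e(n,p1,p2,z,c=t):
    a=ray(c,*p1,z);b=ray(c,*p2,z); d=b-a
    print(n,a,b,'mid',(a+b)/2,'len',np.hypot(*d[:2]),'ang',np.degrees(np.arctan2(d[1],d[0])))
e('frame rear',(255,251),(303.5,193.5),195.8)
e('frame front',(261,256.5),(309,199),199)
e('tab rear',(295,271),(333.3,224),186)
e('tab front',(299,274.5),(336.8,226.5),188.6)
e('frame rear s',(292,166.5),(320,211),195.8,s)
e('frame front s',(299,165.5),(327,211),199,s)
e('tab rear s',(320,160),(345,195),186,s)
e('wall top',(20,131.5),(540,119.5),130)
e('bottle top',(230,192),(215,190),200)
print('jar lid',ray(t,129,157,105)); print('jar base',ray(t,145,173,0))
for n,p,z in [('st tl',(311,138),100),('st tr',(361,136),100),('st br',(362.5,168),100),('st bl',(313,171.5),100),('st base bl',(313.5,181),0),('st base r',(360,179.5),0),('bottle shoulder',(227,200),170),('bottle base',(234,218),0),('sp1',(218,188),208),('sp2',(239,198),208)]: print(n,ray(t,*p,z))
E
```

```text
frame rear [410.4 -45.  195.8] [ 519.  -125.6  195.8] mid [464.7 -85.3 195.8] len 135.181320030561 ang -36.60253660798688
frame front [400.9 -56.2 199. ] [ 508.4 -135.7  199. ] mid [454.6 -95.9 199. ] len 133.69086806146854 ang -36.48019833119931
tab rear [ 380.2 -116.6  186. ] [ 467.7 -181.4  186. ] mid [ 424. -149.  186.] len 108.90703786042556 ang -36.55021366875374
tab front [ 374.2 -123.7  188.6] [ 462.9 -187.5  188.6] mid [ 418.5 -155.6  188.6] len 109.2531873938049 ang -35.71365390573679
frame rear s [ 519.5 -129.8  195.8] [416.2 -46.1 195.8] mid [467.8 -87.9 195.8] len 132.90480735437993 ang 141.00227009257273
frame front s [ 505.2 -136.7  199. ] [402.1 -50.4 199. ] mid [453.6 -93.5 199. ] len 134.42208965797983 ang 140.05273345020092
tab rear s [ 471.  -180.8  186. ] [ 383.6 -113.1  186. ] mid [ 427.3 -147.   186. ] len 110.58012096904794 ang 142.2206051279575
wall top [638.4 447.  130. ] [ 715.2 -595.9  130. ] mid [676.8 -74.4 130. ] len 1045.7067162825456 ang -85.7909133226913
bottle top [514.    6.3 200. ] [516.4  33.5 200. ] mid [515.2  19.9 200. ] len 27.31001455625171 ang 85.00273163521227
jar lid [603.8 229.4 105. ]
jar base [604.  225.7   0. ]
st tl [ 665.3 -139.5  100. ]
st tr [ 674.7 -242.3  100. ]
st br [ 605.4 -246.1  100. ]
st bl [ 593.  -146.1  100. ]
st base bl [ 604.  -153.1    0. ]
st base r [ 612.6 -256.7    0. ]
bottle shoulder [506.7  14.4 170. ]
bottle base [510.6  18.1   0. ]
sp1 [518.1  27.2 208. ]
sp2 [501.6 -11.5 208. ]
```

```bash
cat >> h.py <<'E'
def goto(x,y,gz,head):
    """gz: grasp point z; head: world heading of tool y, deg. prints shift cm & turn"""
    o=bot.get_obs(); Rm=R.from_euler('xyz',o['tcp_rot']).as_matrix(); p=o['tool_pos']
    d=Rm.T@(np.array([x,y,gz+159])-p)/10
    ty=Rm[:,1]; h=np.degrees(np.arctan2(ty[1],ty[0]))
    s=-1 # tool x down: positive turn about it lowers heading
    t=(s*(head-h)+180)%360-180
    print('shift cm',np.round(d,2),'turn',round(t,2),'| head',round(h,2),'tip dir',Rm[:,0].round(3),'grip pt',(p+159*Rm[:,0]).round(1),'j',o['joint_positions'].round(2),'F',o['contact_force'].round(1),'w',round(o['grip_width'],1),'t',round(o['time'],2))
E
python3 - <<'E'
from h import *
goto(420,300,245,52.7);goto(430,0,245,52.7);goto(419,-157,245,52.7);goto(419,-157,245,52.7-180)
E
```

```text
shift cm [ 0.03 -7.72 25.68] turn 12.68 | head 65.38 tip dir [-0.001 -0.001 -1.   ] grip pt [218.6 477.  245.2] j [ 1.    0.34  1.52 -0.    1.28 -0.15] F [ 0.4  0.4 -0.3] w 91.5 t 0.15
shift cm [  0.05 -34.57  39.09] turn 12.68 | head 65.38 tip dir [-0.001 -0.001 -1.   ] grip pt [218.6 477.  245.2] j [ 1.    0.34  1.52 -0.    1.28 -0.15] F [ 0.4  0.4 -0.3] w 91.5 t 0.15
shift cm [  0.07 -49.3   44.63] turn 12.68 | head 65.38 tip dir [-0.001 -0.001 -1.   ] grip pt [218.6 477.  245.2] j [ 1.    0.34  1.52 -0.    1.28 -0.15] F [ 0.4  0.4 -0.3] w 91.5 t 0.15
shift cm [  0.07 -49.3   44.63] turn -167.32 | head 65.38 tip dir [-0.001 -0.001 -1.   ] grip pt [218.6 477.  245.2] j [ 1.    0.34  1.52 -0.    1.28 -0.15] F [ 0.4  0.4 -0.3] w 91.5 t 0.15
```

Call:
arm_command(moves=[[-2,-7.7,25.7,6,0.5],[-2,-7.7,25.7,12.7,0.5],[-2,-7.7,25.7,12.7,0.5],[-2,-7.7,25.7,12.7,0.5],[-2,-7.7,25.7,12.7,0.5],[-2,-34.6,39.1,12.7,0.5],[-2,-34.6,39.1,12.7,0.5],[-2,-34.6,39.1,12.7,0.5],[-2,-34.6,39.1,12.7,0.5],[-2,-34.6,39.1,12.7,0.5]])

```text
time: 1.15
tool_pos: [424.7, 61.5, 424.2]
tcp_rot: [-1.495, 1.57, -2.146]
contact_force: [1.5, 0.5, 0.3]
grip_width: 45.8
```

```bash
python3 - <<'E'
from h import *
goto(419,-157,260,52.7)
E
```

```text
shift cm [  0.54 -17.72  12.79] turn -0.01 | head 52.69 tip dir [-0.001 -0.001 -1.   ] grip pt [424.6  61.3 265.2] j [-0.03  0.15  1.73 -0.    1.26 -0.95] F [1.5 0.5 0.3] w 45.8 t 1.15
```

Call:
arm_command(moves=[[0,-17.7,12.8,0,0.5],[0,-17.7,12.8,0,0.5],[0,-17.7,12.8,0,0.5],[0,-17.7,12.8,0,0.5],[0,-17.7,12.8,0,0.5],[0,-17.7,12.8,0,0.5]])

```text
time: 1.75
tool_pos: [419.0, -159.4, 424.0]
tcp_rot: [-1.696, 1.569, -2.351]
contact_force: [0.1, -0.1, -0.1]
grip_width: 45.9
```

```bash
python3 - <<'E'
from h import *
import pickle
goto(418,-157,159,52.7)
o,c=cap('wrist','w1');pickle.dump((o,c),open('w1.pkl','wb'))
E
```

```text
shift cm [10.6   0.15 -0.22] turn -0.26 | head 52.44 tip dir [-0.001 -0.001 -1.   ] grip pt [ 418.8 -159.6  265. ] j [-0.53  0.18  1.69 -0.    1.27 -1.45] F [ 0.1 -0.1 -0.1] w 45.9 t 1.75
```

View pics/w1.png

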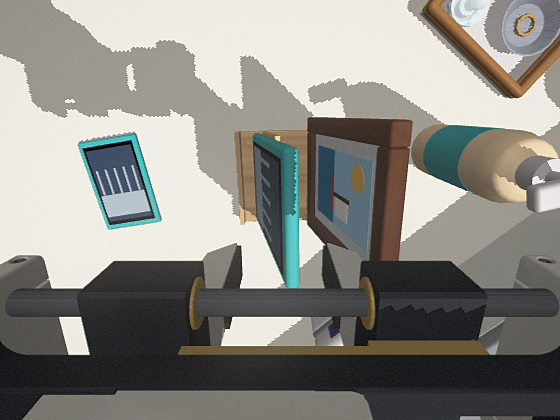

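```bash
cat >> h.py <<'E'
def wcam(o,c):
    T=np.eye(4);T[:3,:3]=R.from_euler('xyz',o['tcp_rot']).as_matrix();T[:3,3]=o['tool_pos']
    M=T@c['T_tool_cam']; return dict(K=c['K'],origin=M[:3,3],orientation=R.from_matrix(M[:3,:3]).as_euler('xyz'))
E
python3 - <<'E'
from h import *
import pickle
o,c=pickle.load(open('w1.pkl','rb')); w=wcam(o,c)
im=c['frame'][120:300,230:420]; cv2.imwrite('pics/w1z.png',cv2.resize(im,None,fx=3.3,fy=3.3,interpolation=3))
E
```

```text
(no output)
```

View pics/w1z.png

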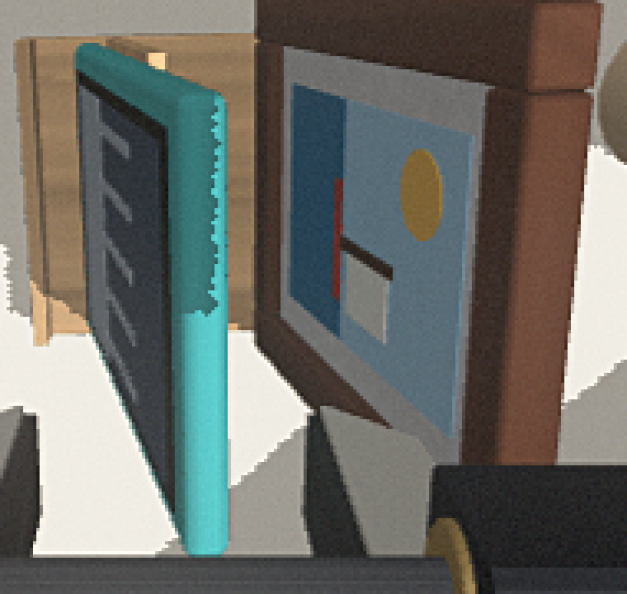

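```bash
python3 - <<'E'
from h import *
import pickle
np.set_printoptions(precision=1,suppress=True)
o,c=pickle.load(open('w1.pkl','rb')); w=wcam(o,c)
for n,a,b,z in [('tab rear',(298.5,149.7),(298.8,287.6),186),('tab front',(283,150),(286.7,287.6),188.6),('frame rear',(412.7,121.5),(397.6,261),195.8),('frame front',(390,147),(381,261),199)]:
    A=ray(w,*a,z);B=ray(w,*b,z);d=B-A;print(n,A,B,np.degrees(np.arctan2(d[1],d[0])),np.hypot(*d[:2]),(A+B)/2)
E
```

```text
tab rear [ 381.9 -116.6  186. ] [ 471.1 -182.6  186. ] -36.49660099488423 111.03843201716863 [ 426.5 -149.6  186. ]
tab front [ 375.1 -125.2  188.6] [ 463.8 -189.5  188.6] -35.93212831920505 109.54087750976902 [ 419.5 -157.4  188.6]
frame rear [411.6 -46.  195.8] [ 492.9 -106.6  195.8] -36.68062064387818 101.38031624191461 [452.2 -76.3 195.8]
frame front [415.7 -67.2 199. ] [ 483.3 -116.4  199. ] -36.0942241207494 83.60302224862588 [449.5 -91.8 199. ]
```

```bash
python3 - <<'E'
from h import *
goto(419.3,-158,159,53.4)
E
```

```text
shift cm [1.06e+01 1.00e-02 5.00e-02] turn -0.88 | head 52.52 tip dir [-0.001 -0.    -1.   ] grip pt [ 418.8 -157.8  265. ] j [-0.53  0.18  1.69 -0.    1.27 -1.45] F [ 0.4  0.1 -1.1] w 45.9 t 1.8
```

Call:
arm_command(moves=[[5,0,0,-0.9,0.5],[8,0,0,-0.9,0.5],[10.6,0,0,-0.9,0.5],[10.6,0,0,-0.9,0.28],[10.6,0,0,-0.9,0.28],[10.6,0,0,-0.9,0.28],[10.6,0,0,-0.9,0.28]])

```text
time: 2.5
tool_pos: [419.3, -157.7, 319.4]
tcp_rot: [-0.291, 1.569, -0.929]
contact_force: [0.7, -0.8, 0.9]
grip_width: 26.0
```

```bash
python3 - <<'E'
from h import *
goto(419.3,-158,159,53.4)
cap('wrist','w2')
E
```

```text
shift cm [ 0.14 -0.03  0.02] turn 0.05 | head 53.45 tip dir [ 0.001 -0.002 -1.   ] grip pt [ 419.5 -157.9  160.4] j [-0.53  0.3   1.85 -0.    0.99 -1.46] F [ 0.7 -0.8  0.9] w 26.0 t 2.5
```

View pics/w2.png

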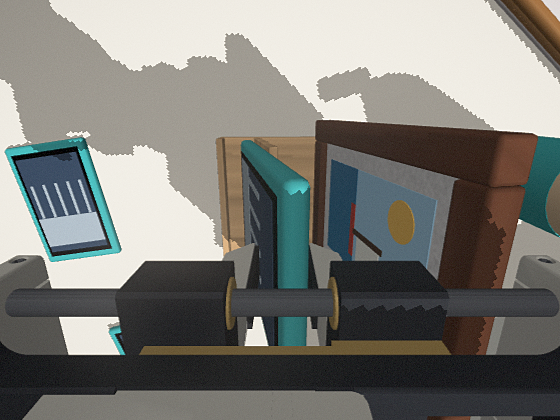

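Call:
arm_command(moves=[[0,-0.6,0,0,0.26],[0,-1.2,0,0,0.24],[0,-1.8,0,0,0.22],[0,-2.4,0,0,0.2],[0,-2.9,0,0,0.18],[0,-3.1,0,0,0.15],[0,-3.1,0,0,0.08],[0,-3.1,0,0,0.05],[0,-3.1,0,0,0.05],[0,-3.1,0,0,0.05]])

```text
time: 3.55
tool_pos: [400.6, -182.7, 319.2]
tcp_rot: [-0.796, 1.569, -1.434]
contact_force: [-2.4, -3.1, -0.5]
grip_width: 11.6
```

```bash
python3 - <<'E'
from h import *
goto(419.3,-158,159,53.4)
cap('wrist','w3');cap('scene','s3')
E
```

```text
shift cm [0.11 3.1  0.03] turn 0.07 | head 53.47 tip dir [ 0.    -0.002 -1.   ] grip pt [ 400.7 -183.   160.2] j [-0.6   0.29  1.87 -0.    0.98 -1.53] F [-2.4 -3.1 -0.5] w 11.6 t 3.55
```

View pics/w3.png

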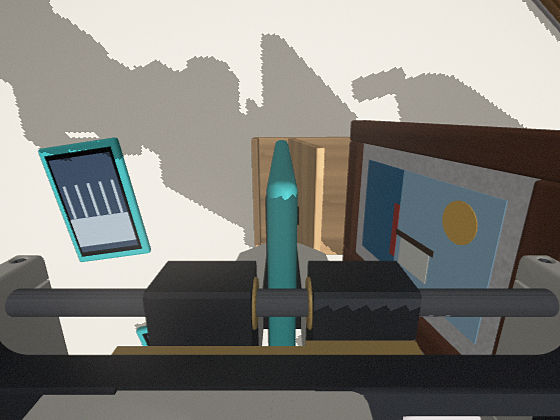

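View pics/s3.png

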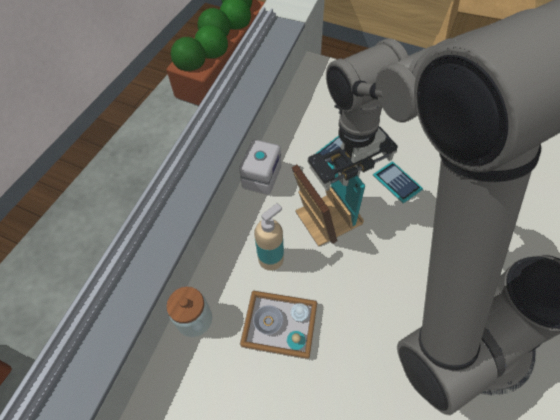

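Call:
arm_command(moves=[[-1,0,0,0,0.05],[-3,0,0,0,0.05],[-6,0,0,0,0.05],[-10,0,0,0,0.05],[-14,0,0,0,0.05],[-18,0,0,0,0.05],[-21.5,0,0,0,0.05],[-22,0,0,0,0.05],[-22,0,0,0,0.05]])

```text
time: 4.55
tool_pos: [400.5, -181.8, 539.3]
tcp_rot: [-0.175, 1.569, -0.812]
contact_force: [-0.7, -0.6, -4.7]
grip_width: 12.1
```

```bash
python3 - <<'E'
from h import *
goto(560,-110,385,4.2);goto(620,-59,385,4.2)
cap('wrist','w4');cap('top','t4')
E
```

```text
shift cm [-0.46 15.26  8.55] turn 49.29 | head 53.49 tip dir [ 0.002 -0.002 -1.   ] grip pt [ 400.7 -182.1  380.3] j [-0.6   0.11  1.47 -0.    1.57 -1.53] F [-0.7 -0.6 -4.7] w 12.1 t 4.55
shift cm [-0.45 22.93 10.34] turn 49.29 | head 53.49 tip dir [ 0.002 -0.002 -1.   ] grip pt [ 400.7 -182.1  380.3] j [-0.6   0.11  1.47 -0.    1.57 -1.53] F [-0.7 -0.6 -4.7] w 12.1 t 4.55
```

View pics/w4.png

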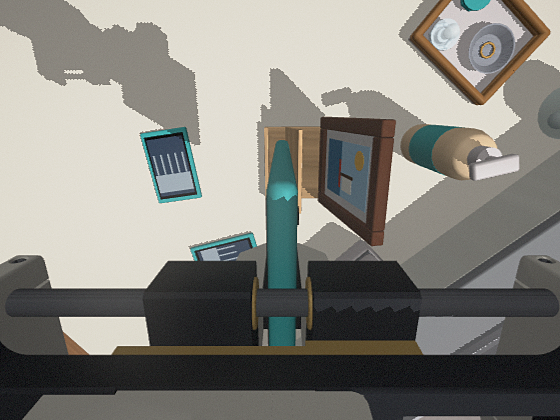

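View pics/t4.png

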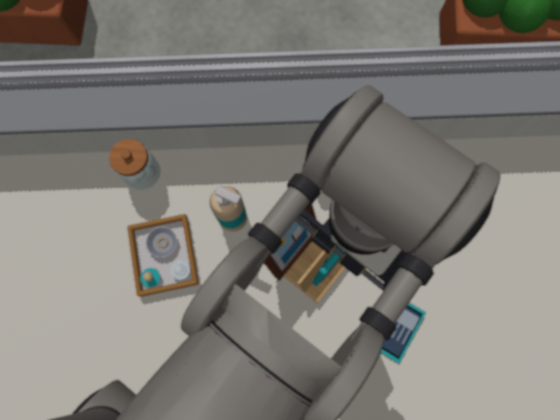

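Call:
arm_command(moves=[[-0.4,5,2.8,8,0.05],[-0.4,9,5,16,0.05],[-0.4,12,6.7,24,0.05],[-0.4,15.3,8.5,32,0.05],[-0.4,18,9.2,40,0.05],[-0.4,21,10,48,0.05],[-0.4,22.9,10.3,49.3,0.05],[-0.4,22.9,10.3,49.3,0.05],[-0.4,22.9,10.3,49.3,0.05]])

```text
time: 5.55
tool_pos: [619.9, -59.2, 538.3]
tcp_rot: [-1.839, 1.564, 2.948]
contact_force: [0.4, -0.5, -5.0]
grip_width: 11.6
```

```bash
python3 - <<'E'
from h import *
import pickle
goto(635.6,-58,151,4.2)
o,c=cap('wrist','w5');pickle.dump((o,c),open('w5.pkl','wb'))
E
```

```text
shift cm [22.82  1.73  0.04] turn 0.05 | head 4.25 tip dir [-0.007  0.001 -1.   ] grip pt [618.8 -59.  379.3] j [-0.22  0.49  0.94 -0.    1.72 -0.29] F [ 0.4 -0.5 -5. ] w 11.6 t 5.55
```

View pics/w5.png

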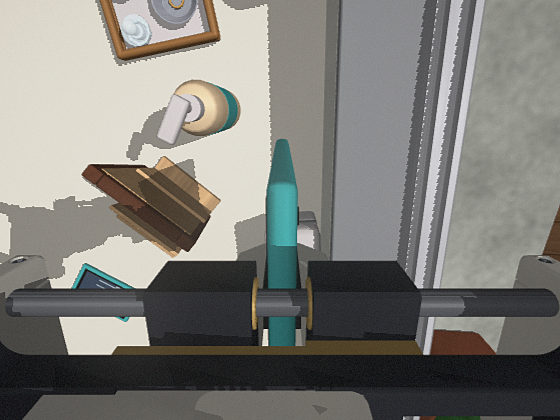

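```bash
python3 - <<'E'
from h import *
import pickle
np.set_printoptions(precision=1,suppress=True)
o,c=pickle.load(open('w5.pkl','rb')); w=wcam(o,c)
im=c['frame'][:270,255:375]; cv2.imwrite('pics/w5z.png',cv2.resize(im[:,:],None,fx=2.2*1.5,fy=2.2,interpolation=3))
g=cv2.cvtColor(c['frame'],6).astype(int)
for v in range(10,260,40): print(v,g[v,318:350])
E
```

```text
10 [137 135 134 133 138 134 135 139 119 104 106 105 107 105 106 103 101 104
 105 103 107  70  70  99 123 140 139 137 140 139 140 144]
50 [138 135 137 138 136 134 138 124 107 105 107 111 105 107 108 105 108 107
 130  84  62  90 110 137 143 141 140 142 144 144 138 143]
90 [135 137 138 138 139 141 112 103 106 107 109 100 106 105 105 108 108  99
  73  75 101 125 146 145 142 142 143 140 141 141 141 140]
130 [135 142 137 138 142 110 106 109 109 106 108 111 110 108 107 123  93  68
  94 115 143 146 142 144 142 140 141 142 141 138 145 141]
170 [138 139 139 146 113 104 108 110 110 110 110 108 109 111 119  85  71 105
 133 144 145 145 145 142 141 142 141 142 144 141 144 142]
210 [139 139 142 117 105 111 110 109 109 110 112 111 112  92  75  93 120 145
 145 142 143 145 144 144 142 145 141 144 140 144 141 144]
250 [ 98  85  83 104 108 111 106 107 108 109 109 112  78  75 108 136 144 142
 141 138 141 139 143 142 137 144 140 141 143 144 144 141]
```

View pics/w5z.png

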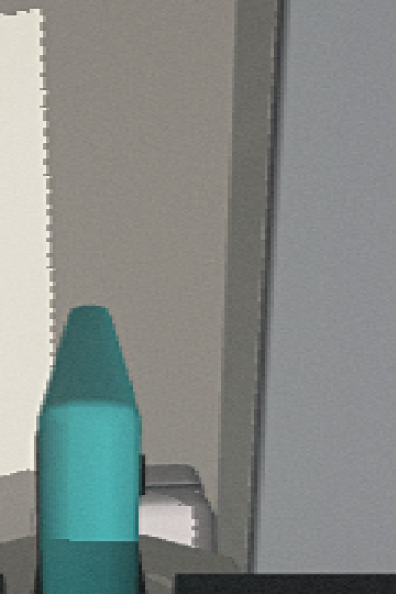

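```bash
python3 - <<'E'
from h import *
import pickle
np.set_printoptions(precision=1,suppress=True)
o,c=pickle.load(open('w5.pkl','rb')); w=wcam(o,c)
for a,b,z in [((325.6,10),(321,210),0),((338.8,10),(331.2,210),130),((340,10),(332.4,210),130)]:
    A=ray(w,*a,z);B=ray(w,*b,z);d=A-B; th=np.arctan2(-d[0],d[1]); print(A,B,np.degrees(th),'x at y0',A[0]+A[1]*np.tan(th))
for u,v in [(310,211),(310,223),(310,229)]: print(v,ray(w,u,v,0),ray(w,u,v,100))
t=pickle.load(open('top0.pkl','rb'))[1];s=pickle.load(open('scene0.pkl','rb'))[1]
g=cv2.cvtColor(s['frame'],6).astype(int); 
im=s['frame'][130:350,150:300]; cv2.imwrite('pics/sst.png',cv2.resize(im,None,fx=2.7,fy=2.7,interpolation=3))
im=t['frame'][90:200,90:380]; cv2.imwrite('pics/tst.png',cv2.resize(im,None,fx=2.7,fy=2.7,interpolation=3))
E
```

```text
[664.2 170.3   0. ] [ 692.2 -138.6    0. ] 5.173251644554292 x at y0 679.649024633008
[666.1 134.1 130. ] [686.1 -97.5 130. ] 4.921074803028978 x at y0 677.6693957891523
[667.4 134.2 130. ] [687.7 -97.3 130. ] 4.987619925813407 x at y0 679.1579618363259
211 [ 672.9 -142.     0. ] [ 661.5 -110.5  100. ]
223 [ 675.2 -164.6    0. ] [ 663.3 -128.7  100. ]
229 [ 676.4 -176.1    0. ] [ 664.3 -138.   100. ]
```

View pics/sst.png

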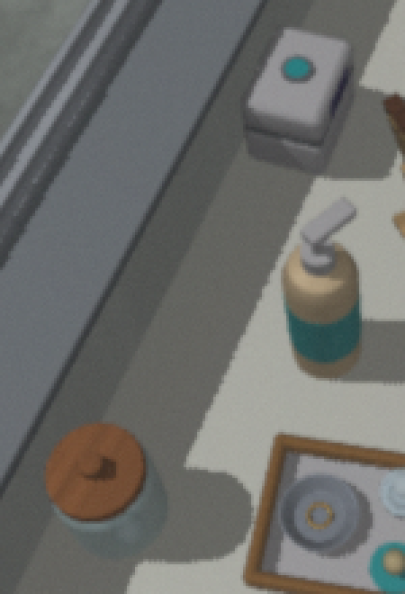

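View pics/tst.png

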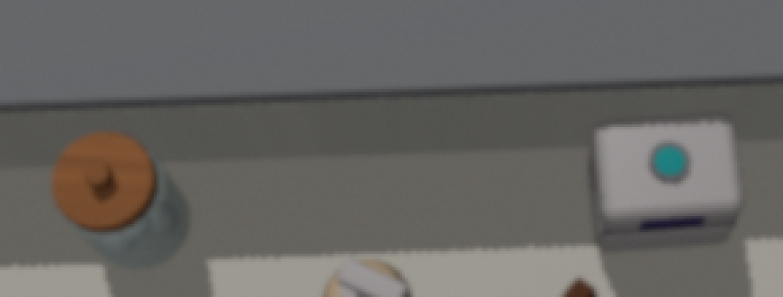

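```bash
python3 - <<'E'
from h import *
import pickle
np.set_printoptions(precision=1,suppress=True)
t=pickle.load(open('top0.pkl','rb'))[1];s=pickle.load(open('scene0.pkl','rb'))[1]
def fit(c,pts,z):
    P=np.array([ray(c,*p,z) for p in pts]); k=np.polyfit(P[:,1],P[:,0],1); r=P[:,0]-np.polyval(k,P[:,1])
    print('x0',k[1].round(1),'yaw',np.degrees(np.arctan(-k[0])).round(2),'res',np.abs(r).max().round(2))
g=cv2.GaussianBlur(cv2.cvtColor(t['frame'],6).astype(float),(5,1),0)
a=[];b=[]
for u in list(range(185,300,8)):
    col=g[:,u]; v=100+np.argmin(col[100:140]); 
    q=col[v-1:v+2]; a.append((u,v+ (q[0]-q[2])/(2*(q[0]-2*q[1]+q[2]))))
    d=np.diff(cv2.GaussianBlur(col,(1,5),0).ravel()[v+6:v+35]); k=np.argmax(d); b.append((u,v+6+k+.5))
print(a[0],a[-1],b[0],b[-1])
fit(t,a,130);fit(t,b,0)
# scene: rows
g=cv2.GaussianBlur(cv2.cvtColor(s['frame'],6).astype(float),(1,5),0)
a=[]
for v in range(200,280,8):
    u0=int(236-(v-187)*0.555); 
    r=g[v,150:245]; print(v,r[max(0,u0-150-25):u0-150+30].astype(int)) if v%40==0 else 0
E
```

```text
(185, np.float64(126.27606177606178)) (297, np.float64(122.3237885462555)) (185, np.float64(148.5)) (297, np.float64(144.5))
x0 675.7 yaw 5.0 res 0.24
x0 679.2 yaw 5.12 res 1.12
200 [105 105 106 106 101  87  71  62  69  80  82  82  83  82  82  82  82  82
  82  81  82  82  82  82  82  83  85  89  95  98  98  98  98  99  99  99
  98  99  98  98  99  98]
240 [106 107 107 108 104  95  77  63  65  75  83  85  87  85  84  84  84  83
  81  82  83  82  82  83  83  82  82  83  84  90  96  98  98  99  99  99
  99  99  98  99  99  98  99  99  99 100  99  99 100  99  98  99  99  99
  99]
```

```bash
python3 - <<'E'
from h import *
goto(643,-59,158,5)
E
```

```text
shift cm [22.2   2.47  0.14] turn -0.8 | head 4.2 tip dir [-0.006  0.001 -1.   ] grip pt [618.6 -59.5 380.1] j [-0.22  0.49  0.94 -0.    1.72 -0.29] F [-0.6 -0.1 -4.6] w 12.1 t 5.6
```

Call:
arm_command(moves=[[3,2.5,0.1,-0.8,0.05],[7,2.5,0.1,-0.8,0.05],[11,2.5,0.1,-0.8,0.05],[15,2.5,0.1,-0.8,0.05],[18,2.5,0.1,-0.8,0.05],[20,2.5,0.1,-0.8,0.05],[21.5,2.5,0.1,-0.8,0.05],[22.2,2.5,0.1,-0.8,0.05],[22.2,2.5,0.1,-0.8,0.05],[22.2,2.5,0.1,-0.8,0.05]])

```text
time: 6.6
tool_pos: [643.3, -59.0, 317.9]
tcp_rot: [-1.817, 1.566, 2.982]
contact_force: [-0.3, -0.4, -4.1]
grip_width: 11.6
```

```bash
python3 - <<'E'
from h import *
goto(643,-59,151,5)
cap('wrist','w6');cap('scene','s6')
E
```

```text
shift cm [ 0.79 -0.02 -0.  ] turn -0.02 | head 4.98 tip dir [-0.005  0.001 -1.   ] grip pt [642.5 -58.9 158.9] j [-0.21  0.64  1.28 -0.    1.23 -0.3 ] F [-0.3 -0.4 -4.1] w 11.6 t 6.6
```

View pics/w6.png

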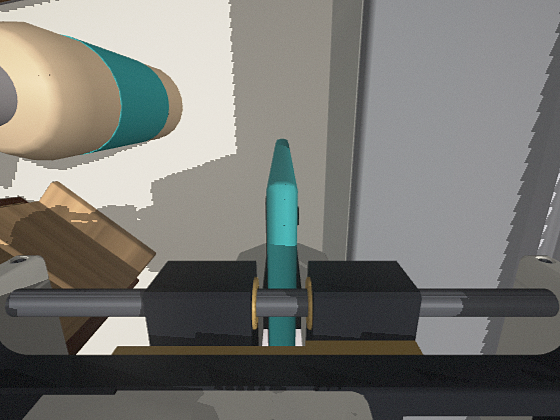

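View pics/s6.png

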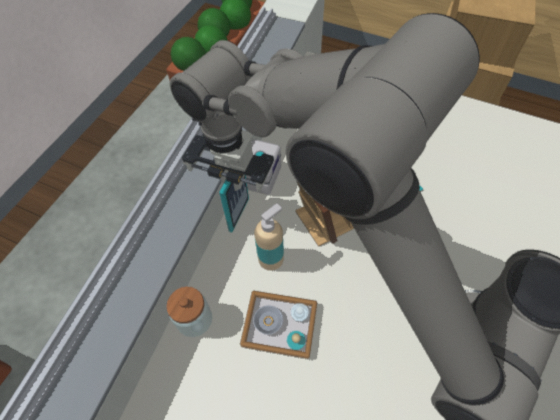

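Call:
arm_command(moves=[[0.2,0,0,0,0.05],[0.4,0,0,0,0.05],[0.6,0,0,0,0.05],[0.7,0,0,0,0.05],[0.7,0,0,0,0.05]])

```text
time: 7.2
tool_pos: [643.3, -58.7, 310.9]
tcp_rot: [-1.827, 1.566, 2.972]
contact_force: [0.4, 0.7, -3.5]
grip_width: 11.5
```

Call:
arm_command(moves=[[0.1,0,0,0,0.05],[0.2,0,0,0,0.05],[0.2,0,0,0,0.05]])

```text
time: 7.5
tool_pos: [643.3, -58.6, 309.7]
tcp_rot: [-1.821, 1.567, 2.979]
contact_force: [-1.0, 1.3, 1.7]
grip_width: 12.1
```

Call:
arm_command(moves=[[0,0,0,0,0.2],[0,0,0,0,0.28],[0,0,0,0,0.28],[-0.5,0,0,0,0.28],[-1,0,0,0,0.28],[-1.5,0,0,0,0.28],[-1.5,0.4,0,0,0.28],[-1.5,0.8,0,0,0.28],[-1.5,1.2,0,0,0.28],[-1.5,1.2,0,0,0.28]])

```text
time: 8.5
tool_pos: [655.8, -57.5, 324.3]
tcp_rot: [-1.833, 1.567, 2.967]
contact_force: [-0.5, 0.9, -0.1]
grip_width: 25.8
```

```bash
python3 - <<'E'
from h import *
goto(643,-59,166,5)
cap('wrist','w7')
E
```

```text
shift cm [-0.07 -1.29  0.04] turn 0.01 | head 5.01 tip dir [-0.004  0.001 -1.   ] grip pt [655.3 -57.4 165.3] j [-0.2   0.65  1.23 -0.    1.26 -0.29] F [-0.5  0.9 -0.1] w 25.8 t 8.5
```

View pics/w7.png

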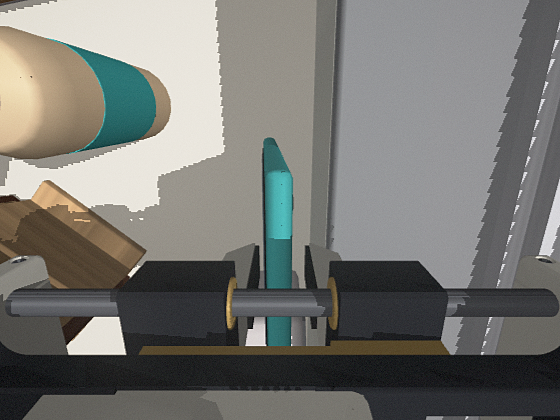

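Call:
arm_command(moves=[[0,0.4,0,0,0.28],[0,0.8,0,0,0.28],[0,1.2,0,0,0.28],[0,1.6,0,0,0.28],[0,2.0,0,0,0.28],[0,2.4,0,0,0.28],[0,2.7,0,0,0.28],[0,3.0,0,0,0.28],[0,3.1,0,0,0.28],[0,3.1,0,0,0.28]])

```text
time: 9.55
tool_pos: [686.5, -54.8, 324.1]
tcp_rot: [-1.817, 1.567, 2.983]
contact_force: [-0.6, -0.1, -0.2]
grip_width: 25.3
```

```bash
python3 - <<'E'
from h import *
goto(643,-59,166,5)
cap('wrist','w8')
E
```

```text
shift cm [-0.08 -4.37  0.04] turn 0.01 | head 5.01 tip dir [-0.004  0.001 -1.   ] grip pt [685.9 -54.7 165.1] j [-0.19  0.71  1.12 -0.    1.32 -0.28] F [-0.6 -0.1 -0.2] w 25.3 t 9.55
```

View pics/w8.png

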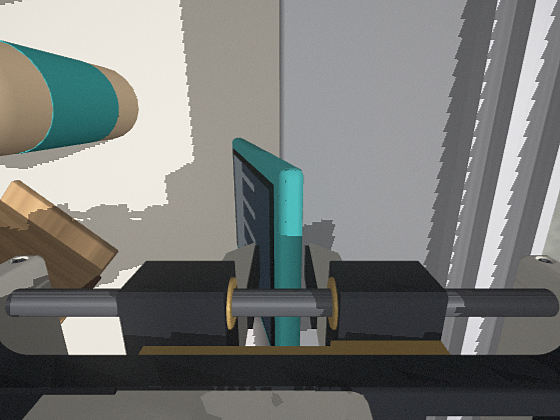

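Call:
arm_command(moves=[[0,0,0,0,0.31],[0,0,0,0,0.34],[0,0,0,0,0.37],[0,0.2,0,0,0.4],[0,0.2,0,0,0.4]])

```text
time: 10.1
tool_pos: [688.6, -54.6, 324.1]
tcp_rot: [-1.829, 1.567, 2.971]
contact_force: [0.2, -0.4, 0.4]
grip_width: 36.4
```

```bash
python3 - <<'E'
from h import *
goto(643,-59,166,5)
cap('wrist','w9')
E
```

```text
shift cm [-0.08 -4.58  0.04] turn 0.01 | head 5.01 tip dir [-0.004  0.001 -1.   ] grip pt [688.  -54.5 165.1] j [-0.19  0.71  1.11 -0.    1.32 -0.28] F [ 0.2 -0.4  0.4] w 36.4 t 10.1
```

View pics/w9.png

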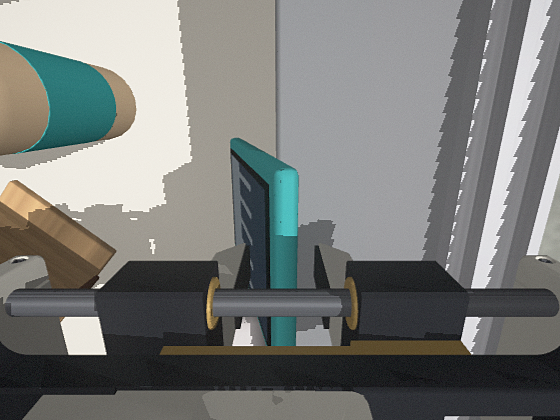

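Call:
arm_command(moves=[[-1,-0.1,0,0,0.4],[-3,-0.3,0,0,0.4],[-6,-0.5,0,0,0.4],[-10,-0.5,0,0,0.4],[-14,-0.5,0,0,0.4],[-14,-0.5,0,0,0.4],[-14,-0.5,0,0,0.4]])

```text
time: 10.85
tool_pos: [683.8, -55.1, 465.9]
tcp_rot: [-1.71, 1.57, 3.09]
contact_force: [-0.8, -0.1, -1.0]
grip_width: 36.9
```

```bash
python3 - <<'E'
from h import *
goto(458,-93,285,53.4)
import pickle
for n in ['wrist','top','scene']:
  o,c=cap(n,n[0]+'10');pickle.dump((o,c),open(n[0]+'10.pkl','wb'))
E
```

```text
shift cm [  2.21 -22.83   1.81] turn -48.38 | head 5.02 tip dir [-0.001  0.    -1.   ] grip pt [683.7 -55.  306.9] j [-0.19  0.63  0.88 -0.    1.63 -0.28] F [-0.8 -0.1 -1. ] w 36.9 t 10.85
```

View pics/w10.png

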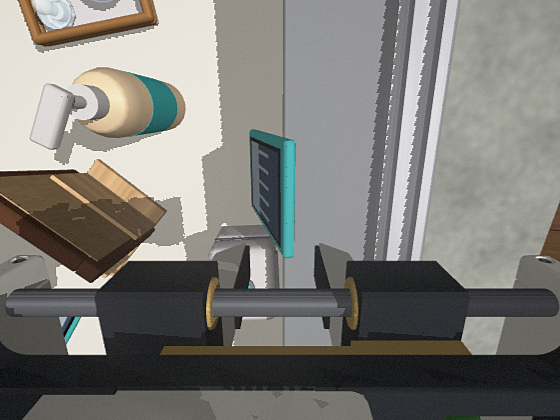

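View pics/s10.png

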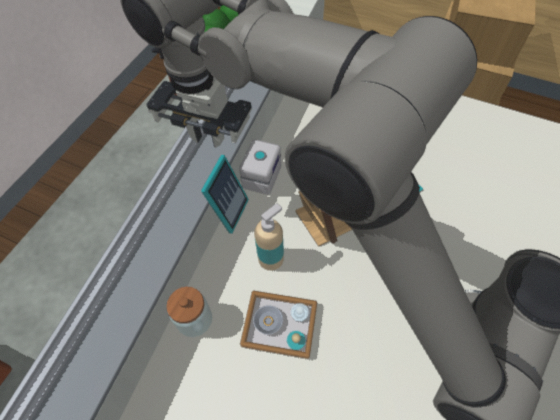

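Call:
arm_command(moves=[[2,-4.5,0.4,-8,0.5],[2,-9,0.8,-16,0.5],[2,-13.5,1.2,-24,0.5],[2,-18,1.5,-32,0.5],[2,-21,1.8,-40,0.5],[2,-22.9,2.1,-48.4,0.5],[2,-22.9,2.1,-48.4,0.5],[2,-22.9,2.1,-48.4,0.5]])

```text
time: 11.8
tool_pos: [457.8, -96.1, 443.7]
tcp_rot: [-2.721, 1.563, 2.919]
contact_force: [-0.2, 0.0, -0.3]
grip_width: 46.1
```

```bash
python3 - <<'E'
from h import *
import pickle
goto(457,-96.6,169,53.4)
o,c=cap('wrist','w11');pickle.dump((o,c),open('w11.pkl','wb'))
E
```

```text
shift cm [11.57 -0.05  0.05] turn -0.21 | head 53.19 tip dir [-0.007  0.002 -1.   ] grip pt [456.6 -95.8 284.7] j [-0.37  0.21  1.6  -0.    1.34 -1.3 ] F [-0.2  0.  -0.3] w 46.1 t 11.8
```

View pics/w11.png

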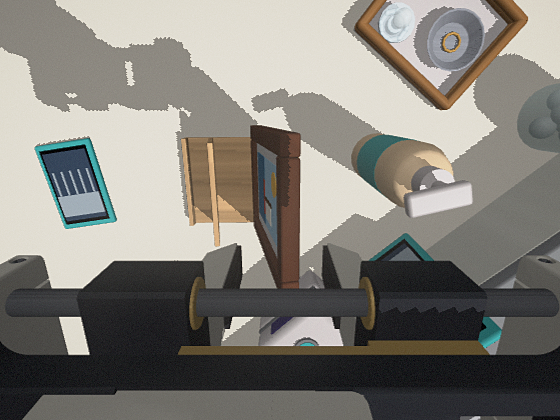

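```bash
python3 - <<'E'
from h import *
goto(458.3,-94.8,180,53.4)
E
```

```text
shift cm [1.046e+01 1.400e-01 1.000e-02] turn -0.17 | head 53.23 tip dir [-0.007  0.002 -1.   ] grip pt [457.  -95.8 284.6] j [-0.37  0.21  1.6  -0.    1.34 -1.3 ] F [-0.  -0.  -0.5] w 45.9 t 11.85
```

Call:
arm_command(moves=[[4,0,0,-0.2,0.5],[8,0.1,0,-0.2,0.5],[10.3,0.1,0,-0.2,0.5],[10.5,0.1,0,-0.2,0.45],[10.5,0.1,0,-0.2,0.34],[10.5,0.1,0,-0.2,0.34],[10.5,0.1,0,-0.2,0.34]])

```text
time: 12.55
tool_pos: [458.6, -95.2, 339.9]
tcp_rot: [-2.636, 1.566, 3.008]
contact_force: [0.4, 0.0, -0.2]
grip_width: 31.4
```

```bash
python3 - <<'E'
from h import *
goto(458.3,-94.8,180,53.4)
cap('wrist','w12')
E
```

```text
shift cm [ 0.09  0.01 -0.04] turn 0.01 | head 53.41 tip dir [-0.005  0.001 -1.   ] grip pt [457.8 -95.1 180.9] j [-0.37  0.31  1.77 -0.    1.07 -1.3 ] F [ 0.4  0.  -0.2] w 31.4 t 12.55
```

View pics/w12.png

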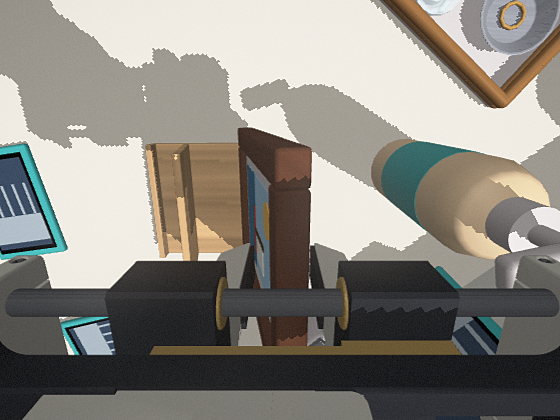

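Call:
arm_command(moves=[[0,-0.6,0,0,0.32],[0,-1.2,0,0,0.3],[0,-1.8,0,0,0.28],[0,-2.4,0,0,0.26],[0,-3.0,0,0,0.24],[0,-3.5,0,0,0.21],[0,-3.5,0,0,0.15],[0,-3.5,0,0,0.1],[0,-3.5,0,0,0.1],[0,-3.5,0,0,0.1]])

```text
time: 13.6
tool_pos: [437.5, -123.3, 339.9]
tcp_rot: [-2.544, 1.565, 3.101]
contact_force: [-1.5, -1.0, 0.2]
grip_width: 15.8
```

```bash
python3 - <<'E'
from h import *
goto(458.3,-94.8,180,53.4)
cap('wrist','w13')
E
```

```text
shift cm [ 0.08  3.52 -0.03] turn 0.04 | head 53.44 tip dir [-0.005  0.    -1.   ] grip pt [ 436.7 -123.2  180.9] j [-0.44  0.29  1.8  -0.    1.06 -1.37] F [-1.5 -1.   0.2] w 15.8 t 13.6
```

View pics/w13.png

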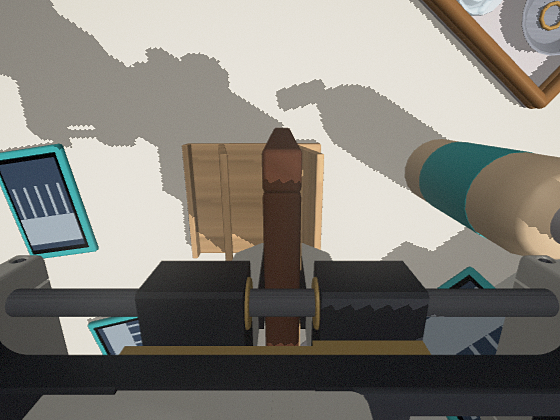

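Call:
arm_command(moves=[[-1,0,0,0,0.1],[-3,0,0,0,0.1],[-6,0,0,0,0.1],[-10,0,0,0,0.1],[-14,0,0,0,0.1],[-18,0,0,0,0.1],[-22,0,0,0,0.1],[-23.5,0,0,0,0.1],[-23.5,0,0,0,0.1],[-23.5,0,0,0,0.1]])

```text
time: 14.65
tool_pos: [438.7, -123.1, 574.0]
tcp_rot: [-2.707, 1.564, 2.938]
contact_force: [-0.6, 0.4, -4.2]
grip_width: 16.1
```

```bash
python3 - <<'E'
from h import *
goto(600,0,415,5);goto(628,92,415,5)
cap('wrist','w14')
E
```

```text
shift cm [-0.09 19.49  5.63] turn 48.47 | head 53.47 tip dir [-0.006  0.001 -1.   ] grip pt [ 437.7 -122.9  415. ] j [-0.44  0.13  1.34 -0.    1.67 -1.37] F [-0.6  0.4 -4.2] w 16.1 t 14.65
shift cm [-0.09 28.55  2.4 ] turn 48.47 | head 53.47 tip dir [-0.006  0.001 -1.   ] grip pt [ 437.7 -122.9  415. ] j [-0.44  0.13  1.34 -0.    1.67 -1.37] F [-0.6  0.4 -4.2] w 16.1 t 14.65
```

View pics/w14.png

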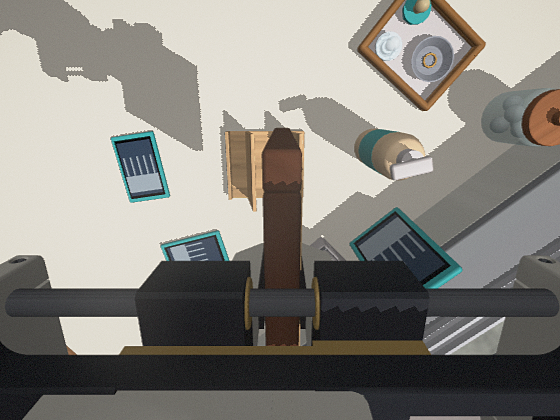

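Call:
arm_command(moves=[[-0.1,4,1.2,8,0.1],[-0.1,8,2.4,16,0.1],[-0.1,12,3.6,24,0.1],[-0.1,16,4.6,32,0.1],[-0.1,19.5,5.6,40,0.1],[-0.1,23,4.5,48,0.1],[-0.1,26,3.2,48.5,0.1],[-0.1,28.5,2.4,48.5,0.1],[-0.1,28.5,2.4,48.5,0.1],[-0.1,28.5,2.4,48.5,0.1]])

```text
time: 15.7
tool_pos: [628.2, 92.1, 571.2]
tcp_rot: [-1.778, 1.559, 3.022]
contact_force: [0.4, -0.2, -3.7]
grip_width: 16.2
```

```bash
python3 - <<'E'
from h import *
import pickle
goto(628,92,178,5)
o,c=cap('wrist','w15');pickle.dump((o,c),open('w15.pkl','wb'))
E
```

```text
shift cm [23.42  0.25  0.06] turn 0.03 | head 5.03 tip dir [-0.012  0.001 -1.   ] grip pt [626.4  92.3 412.2] j [ 0.02  0.52  0.8   0.    1.83 -0.06] F [ 0.4 -0.2 -3.7] w 16.2 t 15.7
```

View pics/w15.png

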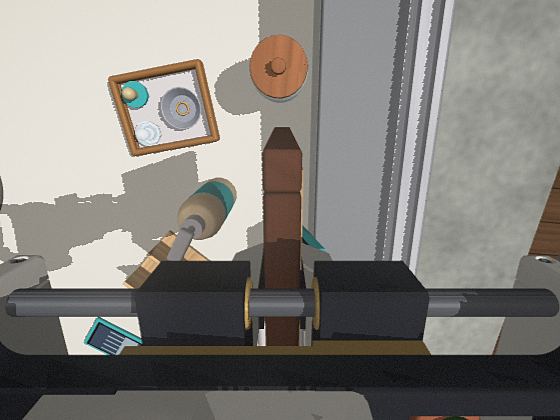

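```bash
python3 - <<'E'
from h import *
import pickle
np.set_printoptions(precision=1,suppress=True)
o,c=pickle.load(open('w15.pkl','rb')); w=wcam(o,c)
print('jar base',ray(w,283,102,0)); 
for z in(100,110): print('lid c',ray(w,278,67,z),'lid r',ray(w,278,98.5,z),ray(w,308,67,z),ray(w,248,67,z),ray(w,278,35.5,z))
print('tab',[ray(w,u,v,z) for u,v,z in [(325,248,176),(303,226,176)]])
x=[('tab cornr A',(294,140),176),('tab front A',(250,133),0)]
o,c=pickle.load(open('w10.pkl','rb')); w=wcam(o,c)
im=c['frame'][110:270,200:320];cv2.imwrite('pics/w10z.png',cv2.resize(im,None,fx=3.6,fy=3.6,interpolation=3))
E
```

```text
jar base [615.3 189.7   0. ]
lid c [605.6 230.6 100. ] lid r [609.  190.6 100. ] [646.  234.1 100. ] [565.1 227.1 100. ] [602.4 268.4 100. ]
lid c [605.9 229.3 110. ] lid r [609.2 190.2 110. ] [645.4 232.7 110. ] [566.3 225.9 110. ] [602.8 266.3 110. ]
tab [array([689.5,   5.1, 176. ]), array([656.8,  33.6, 176. ])]
```

View pics/w10z.png

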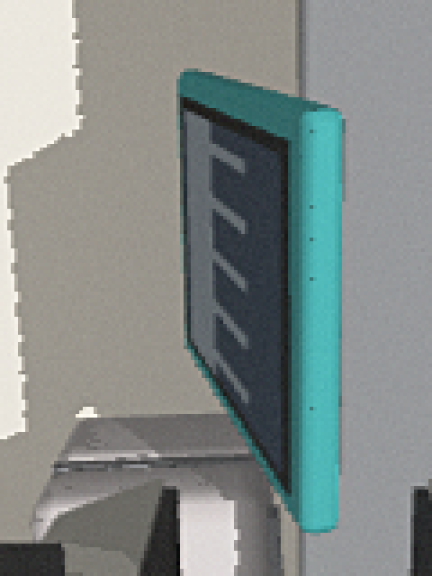

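```bash
python3 - <<'E'
from h import *
import pickle
np.set_printoptions(precision=1,suppress=True)
o,c=pickle.load(open('w10.pkl','rb')); w=wcam(o,c)
p=lambda a,b,z: ray(w,200+a/3.6,110+b/3.6,z)
A=p(344,112,174);B=p(339,528,174);print('top rear',A,B,np.degrees(np.arctan2(A[0]-B[0],B[1]-A[1])),np.hypot(*(A-B)[:2]))
A=p(303,112,177);B=p(301,528,177);print('top front',A,B,np.degrees(np.arctan2(A[0]-B[0],B[1]-A[1])))
A=p(179,75,3);B=p(186,345,3);print('bot front',A,B,np.degrees(np.arctan2(A[0]-B[0],B[1]-A[1])))
goto(628,92.5,178,5)
E
```

```text
top rear [690.6   2.3 174. ] [ 700.5 -108.4  174. ] -174.91551271421235 111.21334071376594
top front [680.7   1.7 177. ] [ 690.  -107.9  177. ] -175.13049306510075
bot front [633.7  -3.7   3. ] [ 642.9 -113.7    3. ] -175.24470517071916
shift cm [23.5  0.3 -0.1] turn -0.04 | head 4.96 tip dir [-0.  0. -1.] grip pt [626.3  91.5 412.8] j [ 0.   0.5  0.8  0.   1.8 -0.1] F [-0.3 -0.3 -3.2] w 16.1 t 15.75
```

Call:
arm_command(moves=[[3,0.3,-0.2,0,0.1],[7,0.3,-0.2,0,0.1],[11,0.3,-0.2,0,0.1],[15,0.3,-0.2,0,0.1],[19,0.3,-0.2,0,0.1],[21.5,0.3,-0.2,0,0.1],[22.8,0.3,-0.2,0,0.1],[23.4,0.3,-0.2,0,0.1],[23.4,0.3,-0.2,0,0.1],[23.4,0.3,-0.2,0,0.1]])

```text
time: 16.75
tool_pos: [628.7, 93.7, 339.4]
tcp_rot: [-1.834, 1.563, 2.964]
contact_force: [-0.4, -0.3, -3.6]
grip_width: 15.7
```

```bash
python3 - <<'E'
from h import *
goto(628,93.5,171,5)
cap('wrist','w16')
E
```

```text
shift cm [ 0.94 -0.06  0.01] turn -0.05 | head 4.95 tip dir [-0.008  0.001 -1.   ] grip pt [627.5  93.9 180.4] j [ 0.03  0.6   1.29  0.    1.26 -0.06] F [-0.4 -0.3 -3.6] w 15.7 t 16.75
```

View pics/w16.png

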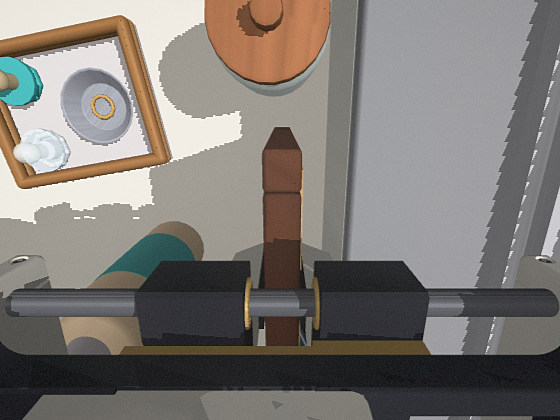

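Call:
arm_command(moves=[[0.3,0,0,0,0.1],[0.6,0,0,0,0.1],[0.8,0,0,0,0.1],[0.9,0,0,0,0.1],[0.9,0,0,0,0.1]])

```text
time: 17.3
tool_pos: [628.6, 93.8, 330.3]
tcp_rot: [-1.835, 1.563, 2.964]
contact_force: [0.1, 0.9, -4.3]
grip_width: 16.0
```

Call:
arm_command(moves=[[0.1,0,0,0,0.1],[0.2,0,0,0,0.1],[0.2,0,0,0,0.1]])

```text
time: 17.6
tool_pos: [628.5, 94.1, 330.0]
tcp_rot: [-1.902, 1.564, 2.897]
contact_force: [-2.2, 1.1, 6.2]
grip_width: 16.0
```

Call:
arm_command(moves=[[0,0,0,0,0.25],[0,0,0,0,0.34],[0,0,0,0,0.34],[-0.3,0.4,0,0,0.34],[-0.3,0.8,0,0,0.34],[-0.3,1.2,0,0,0.34],[-0.3,1.6,0,0,0.34],[-0.3,1.6,0,0,0.34]])

```text
time: 18.4
tool_pos: [645.0, 95.4, 332.6]
tcp_rot: [-1.907, 1.564, 2.892]
contact_force: [0.2, 0.9, -0.1]
grip_width: 31.2
```

```bash
python3 - <<'E'
from h import *
goto(628,93.5,171,5)
cap('wrist','w17')
E
```

```text
shift cm [ 0.27 -1.71  0.04] turn -0.04 | head 4.96 tip dir [-0.006  0.002 -1.   ] grip pt [644.   95.7 173.6] j [ 0.03  0.63  1.24  0.    1.27 -0.06] F [ 0.2  0.9 -0.1] w 31.2 t 18.4
```

View pics/w17.png

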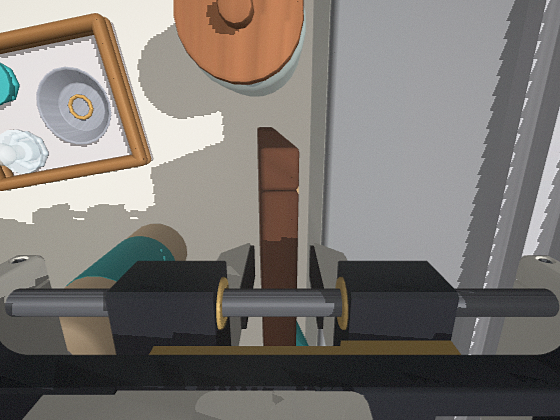

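Call:
arm_command(moves=[[0,0.4,0,0,0.34],[0,0.8,0,0,0.34],[0,1.2,0,0,0.34],[0,1.6,0,0,0.34],[0,2.0,0,0,0.34],[0,2.4,0,0,0.34],[0,2.7,0,0,0.34],[0,3.0,0,0,0.34],[0,3.0,0,0,0.34]])

```text
time: 19.35
tool_pos: [674.9, 98.0, 332.3]
tcp_rot: [-1.889, 1.564, 2.91]
contact_force: [-0.4, -0.8, -0.8]
grip_width: 31.4
```

```bash
python3 - <<'E'
from h import *
goto(628,93.5,171,5)
cap('wrist','w18')
E
```

```text
shift cm [ 0.26 -4.71  0.04] turn -0.04 | head 4.96 tip dir [-0.007  0.002 -1.   ] grip pt [673.8  98.3 173.3] j [ 0.03  0.69  1.13  0.    1.32 -0.06] F [-0.4 -0.8 -0.8] w 31.4 t 19.35
```

View pics/w18.png

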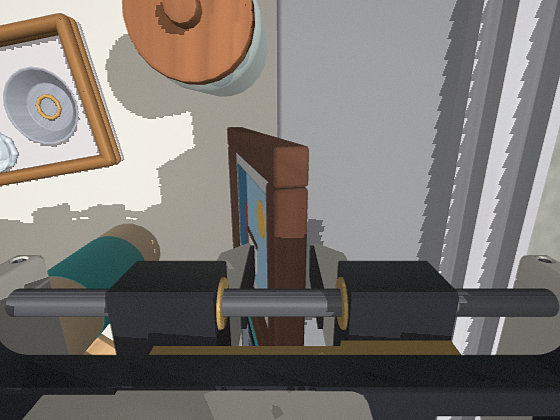

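Call:
arm_command(moves=[[0,0.1,0,0,0.36],[0,0.2,0,0,0.38],[0,0.3,0,0,0.4],[0,0.3,0,0,0.42],[0,0.3,0,0,0.45],[0,0.3,0,0,0.45]])

```text
time: 20.0
tool_pos: [677.7, 98.3, 332.3]
tcp_rot: [-1.877, 1.564, 2.922]
contact_force: [-0.1, 0.0, -0.1]
grip_width: 41.0
```

```bash
python3 - <<'E'
from h import *
goto(628,93.5,171,5)
cap('wrist','w19')
E
```

```text
shift cm [ 0.26 -4.99  0.05] turn -0.03 | head 4.97 tip dir [-0.007  0.002 -1.   ] grip pt [676.6  98.5 173.3] j [ 0.03  0.7   1.12  0.    1.33 -0.06] F [-0.1  0.  -0.1] w 41.0 t 20.0
```

View pics/w19.png

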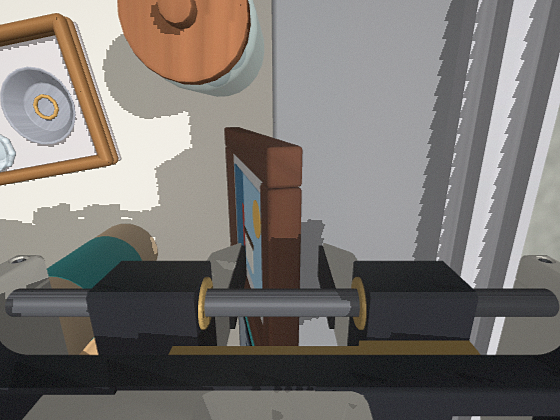

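Call:
arm_command(moves=[[-1,0,0,0,0.45],[-3,0,0,0,0.45],[-6,0,0,0,0.45],[-10,0,0,0,0.45],[-14,0,0,0,0.45],[-14,0,0,0,0.45],[-14,0,0,0,0.45]])

```text
time: 20.75
tool_pos: [678.3, 98.1, 474.1]
tcp_rot: [-2.076, 1.567, 2.723]
contact_force: [-0.1, -0.6, 0.2]
grip_width: 41.5
```

```bash
python3 - <<'E'
from h import *
import pickle
goto(480,20,330,5)
for n in ['wrist','top','scene']:
  o,c=cap(n,n[0]+'20');pickle.dump((o,c),open(n[0]+'20.pkl','wb'))
E
```

```text
shift cm [ -1.43 -20.44   6.06] turn -0.03 | head 4.97 tip dir [-0.004  0.002 -1.   ] grip pt [677.7  98.3 315.1] j [ 0.03  0.63  0.86  0.    1.65 -0.06] F [-0.1 -0.6  0.2] w 41.5 t 20.75
```

View pics/w20.png

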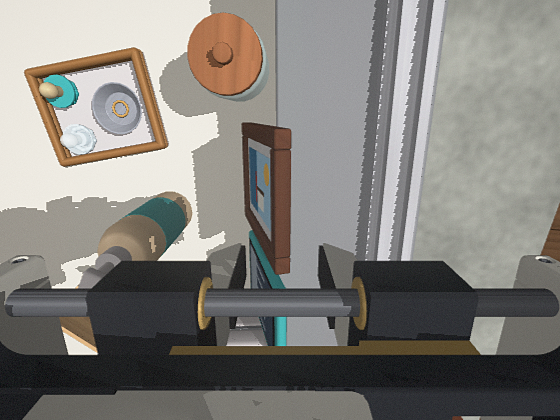

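View pics/s20.png

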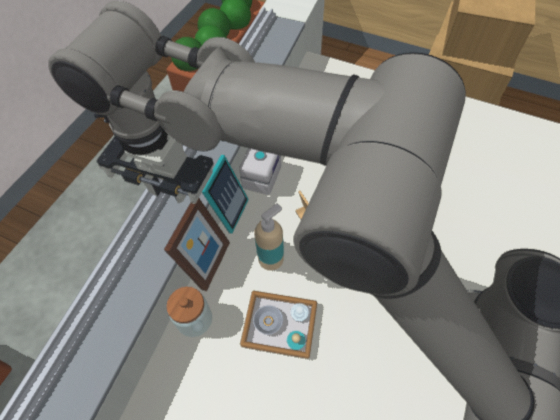

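Call:
arm_command(moves=[[-2,-5,-3,0,0.45],[-2,-10,-6,0,0.45],[-2,-15,-9,0,0.45],[-2,-20,-12,0,0.45],[-2,-25,-15,0,0.45],[-2,-28,-20,0,0.45],[-2,-28,-25,0,0.45],[-2,-28,-25,0,0.45],[-2,-28,-25,0,0.45]])

```text
time: 21.8
tool_pos: [375.6, 326.1, 493.1]
tcp_rot: [-1.812, 1.558, 2.993]
contact_force: [-0.1, -0.5, 0.5]
grip_width: 41.2
```

```bash
python3 - <<'E'
from h import *
import pickle
goto(480,20,330,5)
for n in ['top','scene']:
  o,c=cap(n,n[0]+'21');pickle.dump((o,c),open(n[0]+'21.pkl','wb'))
im=cv2.imread('pics/t21.png');cv2.imwrite('pics/t21z.png',cv2.resize(im[90:250,90:380],None,fx=2.7,fy=2.7,interpolation=3))
t0=cv2.imread('pics/top0.png');d=cv2.absdiff(t0,im).max(2);cv2.imwrite('pics/d21.png',d[90:320]*3)
E
```

```text
shift cm [ 0.22  7.57 31.44] turn 0.3 | head 5.3 tip dir [-0.012  0.002 -1.   ] grip pt [373.6 326.4 334.1] j [0.56 0.24 1.43 0.01 1.49 0.47] F [-0.1 -0.5  0.5] w 41.2 t 21.8
```

View pics/t21z.png

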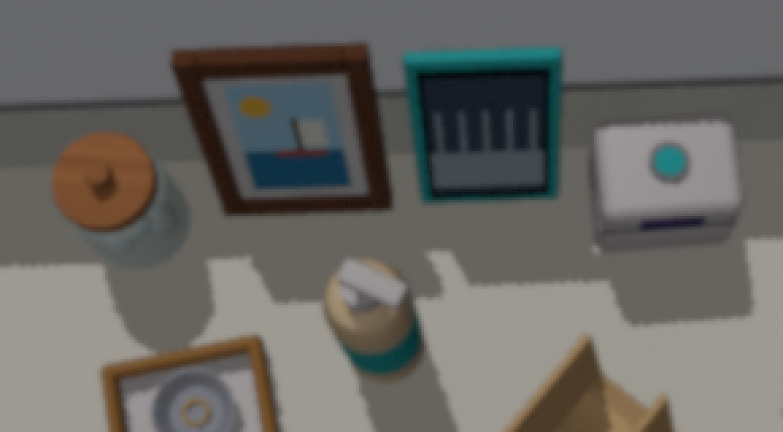

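View pics/d21.png

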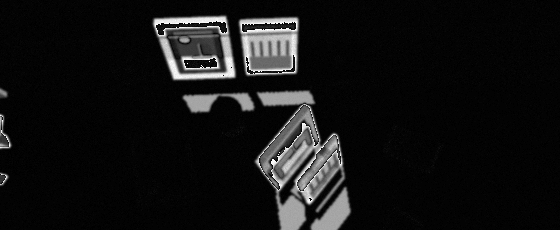

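```bash
python3 - <<'E'
from h import *
import pickle
np.set_printoptions(precision=1,suppress=True)
c=pickle.load(open('t21.pkl','rb'))[1]
p=lambda a,b,z: ray(c,90+a/2.7,90+b/2.7,z)
for n,bl,br,tl,tr,H,th in [('frame',(227,213),(391,207),(178,67),(368,60),190,16),('tab',(424,201),(557,195),(407,70),(562,64),180,12)]:
    B=[p(*bl,th*.26),p(*br,th*.26)];T=[p(*tl,H*.967+th*.26),p(*tr,H*.967+th*.26)]
    m=np.mean(T,0)-np.mean(B,0); nn=np.array([.9962,.0872,0])
    print(n,B,T,'lean',np.degrees(np.arcsin(m@nn/H)),'yaw',[np.degrees(np.arctan2(q[1][0]-q[0][0],q[0][1]-q[1][1])) for q in(B,T)])
E
```

```text
frame [array([615.5, 160.3,   4.2]), array([627.5,  24.5,   4.2])] [array([661.9, 159.7, 187.9]), array([673.7,  26.7, 187.9])] lean 14.07503757186705 yaw [np.float64(5.032198530451894), np.float64(5.05907211051992)]
tab [array([634.4,  -2.5,   3.1]), array([ 645.1, -112.8,    3.1])] [array([672.3,  -0. , 177.2]), array([ 682.3, -109.7,  177.2])] lean 12.057844988860518 yaw [np.float64(5.5466135827168666), np.float64(5.1736710191999125)]
```

Frame leans about 14° and the tablet 12–15°. Both are square to the wall, with gaps of about 25 mm on every side.

```bash
python3 - <<'E'
from h import *
print(bot.close_job())
E
```

```text
the job is handed in; nothing more can be done
None
```

The frame and the tablet are out of the rack and leaning side by side against the low wall: frame on the jar's side, tablet on the sterilizer's side. I handed the job in at about 22 s, and no verdict was reported.

I gripped each one near its top, set it down upright on the dresser top, and let it tip back onto the wall between loosely open fingers. It was clear of the fingers before I lifted away. Peak wrist force I read was about 6 N, as the frame touched down.

My last checks, from the top and wrist cameras:
- **Lean:** the frame is at about 14°. For the tablet the two views disagree slightly, 12° from the top camera and 15° from the wrist camera, but both are inside the asked range.
- **Squareness:** both are within about 0.5° of parallel to the wall.
- **Gaps:** about 25 mm to the jar, to the sterilizer and between the two.
- **Everything else:** comparing top views before and after shows no visible shift of the jar, sterilizer, bottle or the items in the tray.
- **Wall position:** my first estimate of the wall was about 7 mm off. I corrected it with the wrist camera before placing anything. After that the camera estimates still spread over about 4 mm.
- **Not measured:** I could not measure contact with the wall directly. I judged it from the pictures, where both stayed put once the fingers were clear.

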